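Set the stop lever and clamp the stock in the drilling jig

ROBOT

A 6-joint arm with a two-finger parallel gripper is mounted at the origin on a cart in front of the work surface, level with it; the furniture and walls round the work are solid. World frame = base frame: x ahead of the robot, y to its left, z up, the work surface at z = 0. Lengths are in mm, angles in rad, forces in N, time in s.
With the tool pointing down it reaches from about 300 to 850 mm from the base axis. Payload 5.4 kg.
Tool frame: the origin (TCP) lies on the centre line of the jaws, within the pads' length; the fingertips stand ahead of it and the grasp point (between the pads) lies 11 mm behind it (r.tcp_to_tips is the z of the fingertips in the tool frame, in mm); z points along the fingers, y is the line along which they close (so a half turn about z gives the same grasp; the last joint's range is limited). The gripper opens to 85 mm and grips with 20 to 120 N. Pads are 22 mm wide; open, the fingers measure 114 mm over their backs; the gripper's body (76 mm by 85 mm) begins 54 mm behind the grasp point. The pads swing forward as they close: fully open they stand 13 mm farther back than shut.
Start: joints at [0.976, 0.158, 1.597, -0, 1.386, -0.21], TCP at [215.848, 532.931, 239.299] pointing down, gripper open.
Joint ranges: [-2.91, 2.91], [-0.94, 2.29], [0.18, 2.7], [-1.29, 4.43], [0.17, 2.64], [-3, 3]. Speed limits (rad/s): [2.57, 2.57, 3.14, 3.14, 3.14, 3.14].

INTERFACE

Orientations are given as a unit quaternion [x, y, z, w].
In Python, from rig import r gives the robot as it stands.
- The arm moves only by the shell command python3 -m handwheel 'ROWS' [FORCE]. ROWS is JSON, a list that holds one entry, the list of rows, each a list of 5 numbers: the shift along the tool's x, y, z in mm, then the turn about the tool's z in rad, then the opening, from 0 (shut) to 1 (fully open). In form: [[[x, y, z, yaw, gripper], ...]]. A call has 1 to 12 rows; each row is the pose to reach, as a shift and turn from the pose commanded when the call began, along the tool's axes at that moment; what a row does not reach only later rows make up. A row lasts 1/8 s, in which the tool goes at most 62.5 mm and 10.7 degrees, less where a joint would pass 70% of its speed; a pose out of reach is approached as far as the arm can. A call with a gripper value outside its range is refused whole. The fingers move at their own pace and stop on an object; FORCE is the grip in N (left out, the last holds). Time passes only in rows, so rows that repeat a pose let the fingers close. It gives the time, the measured TCP pose, the force, the opening and the grip force at its end, in the units of the state.
- r.sense(): the state, without advancing time (a new reading comes with each control period).
- r.grab_frame(name): name is "side" or "top" or "wrist"; returns the picture (400x640x3 uint8, blue, green, red); there is no depth.
- r.camera_info(name): a dict with "fx", "fy", "cx", "cy" (pixels), "distortion" ([k1, k2, p1, p2, k3] as OpenCV has them; the pictures are not rectified), "R" (3x3) and "t" (3): a world point X has camera coordinates R X + t. Camera axes: x right, y down, z forward; pixel columns grow to the right and rows downward; lengths in mm; the calibration is good to about 2 mm. A picture is of the moment at which its call begins: read the wrist's pose just before it. camera_info takes no time and is no camera call; for the wrist camera it gives the pose at the moment of the call.
- r.sign_off(): hands the job in; it is judged then, once.
The state is a dict: "time": time; "joint_pos": joint angles; "qvel": joint speeds; "tau": joint torques, N m; "tcp_pos": TCP position; "ee_rot": TCP orientation; "ft_force": force on the tool from outside, world axes, zero at the start; "ft_torque": the same for the moment, N m; "grip_width": finger opening in mm; "grasp_force": force on a finger pad.
Only numpy, scipy, OpenCV 4.12 (cv2) and the standard library are available. Lean on these libraries where they do the work, as an engineer would, in place of code of your own. Each camera call takes 0.05 s, during which the arm holds its last target. There are 200 camera calls.

TASK

Set up the stop jig for drilling: throw the stop lever round until it drops into the notch marked by the domed stud. Then slide the loose wooden block flat against the fence and along it until its left end touches the lever's stop roller, and finally tip the hold-down arm over so that its foot rests on the block. Leave the lever in its notch and do not disturb the other things on the bench.

Things in the scene. Friction and masses are not known exactly. Their poses are not given: they have to be found in the camera images.
- jig: The stop jig, screwed down: a plywood board 245 (x) by 445 (y) mm, 18 mm thick. Origin at board centre line x, on the bench (board top is 18 mm higher); the board spans x -122..+122, y -235..+210 mm. x points away from the robot (square to the fence), y to the left along the fence, z up. The straight wooden fence (26 mm high above the board, y -230..+60 mm) has its near face at x = +45 mm. The stop lever is on the left, the hold-down arm behind the fence.
- stock: The workpiece, a plain softwood block 45 (its x) by 110 (its y) by 35 mm (z), 0.2 kg, lying loose on the jig's board in front of the fence; its top is 35 mm above the board. Origin under its centre. It starts 50 to 80 mm from its home at the fence, turned up to 0.35 rad, its +y end to the left, towards the stop. When against the fence its origin is at x = +22.5 mm in the jig's frame.
- mark_stud: The mark: a round domed steel stud, 20 mm across and 12.5 mm tall, on the board just outside one of the three notches of the lever's quadrant; the other two notches have only a small flat 10 mm washer of the same steel. Origin at its foot, on the board, on the line from the lever pivot through the marked notch, 137 mm from the pivot. Which notch has it varies.
- washer_1: Flat steel washer, 10 mm across, 2 mm thick, at a notch that is not wanted. 137 mm from the lever pivot.
- washer_2: As washer_1, at the other unwanted notch.
- lever_pivot (a point): Point on the vertical axis of the stop lever, at the height of its handle arm (48 mm above the bench). At x -30, y +50 mm in the jig's frame.
- stop_lever (a joint): Turn of the bell-crank stop lever about its vertical pivot (rad, counterclockwise from above positive, range -0.95 to 0.6). At 0 its handle arm points along the jig's +y and its short stop finger along the jig's +x. The three notches are at -0.4, 0 and +0.4. It starts parked between -0.85 and -0.65, handle away from the robot, and must be drawn towards the robot. Stays where left.
- lever_arm (a joint): Dip of the handle arm about the lever's head (rad). A spring presses the arm down so that a nose under it rides on a steel quadrant: about 0 when it rides on the high land between notches, about -0.067 when it has dropped fully into a notch. Notches are V shaped, 9 mm to each side at 105 mm from the pivot (capture +-0.08 rad): pushing the knob sideways with about 4 to 6 N makes it climb out again, so it need not be lifted.
- lever_knob (a point): Centre of the lever's upright black handle knob, 26 mm in diameter, its top 22 mm above this point and its foot 34 mm below; 160 mm from the pivot, about 88 mm above the bench. Nothing stands under it but the board's edge (18 mm).
- lever_pointer (a point): Point on the underside of the handle arm, 137 mm from the pivot: it stands over the stud when the lever is in the marked notch.
- stop_roller (a point): Centre of the upright stop roller, 24 mm in diameter (radius 12 mm), 26 mm tall, at the tip of the lever's stop finger 50 mm from the pivot; the stock's left end has to meet it. Where it stands depends on the notch chosen. A push of more than about 10 N on it may throw the lever out of its notch.
- hold_down (a joint): Angle of the hold-down arm about its level hinge behind the fence (rad): 0 when its rubber foot rests on the stock, 1.57 when it stands straight up; starts about upright (1.35 to 1.65; back stop at 1.95). Its hinge is a little stiff (under 1 N at the handle), so it stays where it is left near upright; tipped forward below about 1.0 rad it sinks on to the stock by its own weight in about 2 s; with no stock beneath it would drop to -0.12.
- hold_down_pivot (a point): Middle of the hold-down hinge, x +87, y -20, z +68 mm in the jig's frame; its axis runs along the jig's y.
- hold_down_grip (a point): Middle of the black cross-handle at the end of the hold-down arm: a bar of 18 mm diameter, 44 mm long along the jig's y, 138 mm from the hinge. The arm is 16 mm wide and 8 mm thick; the foot is 64 mm from the hinge. A tall framed screen leans at the back of the bench: keep the wrist clear of it.
- tape_measure: Yellow tape measure, 38x89x62 mm, bystander. Origin under its centre.
- sanding_block: Sanding block, 56x94x31 mm, bystander. Origin under its centre.
- masking_tape: Roll of masking tape, 98x96x25 mm, bystander. Origin under its centre.

How it is judged (in metres and radians):
On the way, in this order (a step that is already met when the one before it is completed fails the run):
1. the lever has dropped into the marked notch (horizontal distance between lever_pointer and mark_stud below 0.008 m and value of joint lever_arm below -0.035 rad), for 0.2 s.
2. the block is flat against the fence and touches the stop roller, the lever still in the marked notch (all of step 1 and x of stock in the frame of jig above 0.0185 m and angle between the y axis of stock and the y axis of jig, either way round below 0.05 rad and y of stop_roller in the frame of stock between 0.06 and 0.072 m and z of stock in the frame of jig below 0.022 m and angle between stock's own z axis and vertical below 0.05 rad), for 0.2 s.
3. the hold-down foot rests on the block (value of joint hold_down below 0.06 rad and contact force between hold_down and stock above 0.2 N), for 0.2 s.
At the end, for the whole second after the job is handed in: Lever dropped into the notch with the domed stud (pointer within 8 mm, arm below -0.035 rad); block flat on the board, within 4 mm and 0.05 rad of the fence, left end within 5 mm of the stop roller; hold-down foot resting on the block (below 0.06 rad, over 0.2 N); all at rest (all of step 2 and all of step 3 and linear speed of stock below 0.01 m/s and velocity of joint stop_lever below 0.05 rad/s); the robot touches nothing.
It fails at once if the tape measure is moved by more than 30 mm (distance of tape_measure from where it was at the start of the episode above 0.03 m).
It fails at once if the sanding block is moved by more than 30 mm (distance of sanding_block from where it was at the start of the episode above 0.03 m).
It fails at once if the masking tape is moved by more than 30 mm (distance of masking_tape from where it was at the start of the episode above 0.03 m).
It also fails if it takes over 72 s, if anything falls off the work surface, if the arm or the gripper's body presses on something with over 40 N, if the wrist force passes 120 N, or if a joint passes its speed limit or range.

## Working session

There is one attempt and no reset: what is moved stays moved. The work goes in short steps, Python scripts to look and compute and a shell command to move; the robot and the scene stay as the last step left them, time stands still between calls to the robot, and variables do not carry over. Pictures are saved under pics/ and viewed, at most 10 in all, crops included, and the job is handed in when it is done.

```bash
mkdir -p pics; ls
python3 - <<'E'
from rig import r
import cv2
s=r.sense();print(s['time'],s['tcp_pos'],s['ee_rot'],r.tcp_to_tips)
for n in('top','side'):
    cv2.imwrite(f'pics/{n}0.png',r.grab_frame(n))
    c=r.camera_info(n);print(n,{k:(v.tolist() if hasattr(v,'tolist') else v) for k,v in c.items()})
E
```

```text
pics
0.0 [215.52779693 532.43869364 238.30079717] [ 1.91218812e-01  9.81546967e-01 -8.80559595e-04 -3.76453773e-04] 8.0
top {'fx': 364.27318039197354, 'fy': 364.27318039197354, 'cx': 316.78296909862013, 'cy': 200.800018014799, 'distortion': [0.01445042288316941, 0.0, 0.0, 0.0, 0.0], 'R': [[0.014113541125867483, -0.9998989735256248, -0.0016884014006036882], [-0.9773784528154441, -0.013439257020782455, -0.21107047719379748], [0.21102646262726502, 0.004629159008984607, -0.9774693872228901]], 't': [-43.761754766834414, 502.3902528978834, 1199.1246836191744]}
side {'fx': 477.9800845554027, 'fy': 477.9800845554027, 'cx': 322.4039170929679, 'cy': 205.6114545743953, 'distortion': [-0.020834855746863834, 0.0, 0.0, 0.0, 0.0], 'R': [[-0.9802897247163628, -0.19715163095414268, 0.012778498645724995], [-0.17401502749532743, 0.8310032158074558, -0.5283487726147068], [0.09354584876582027, -0.5201585236538842, -0.8489312601435371]], 't': [498.6125362851091, 157.9072060345915, 1396.9122998762957]}
```

View pics/top0.png

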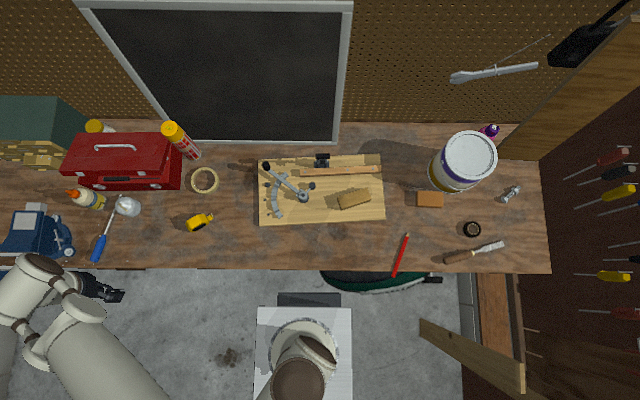

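View pics/side0.png

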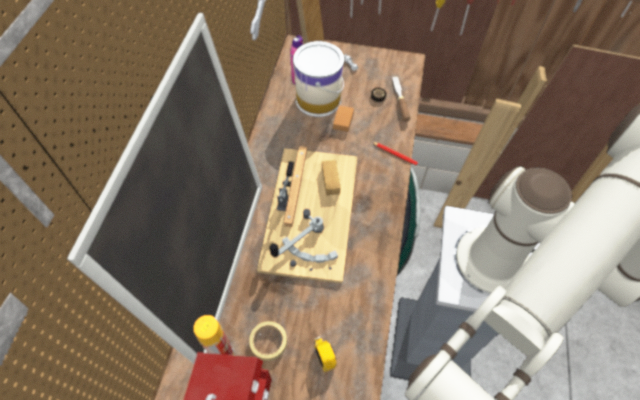

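The top view shows the board's corners near (258,157), (383,153), (385,219) and (259,225). The lever knob is near (266,167) and the block near (353,198). I'll enlarge both views for detail.

Run:
```python
import cv2
a=cv2.imread('pics/top0.png')[145:235,250:395];cv2.imwrite('pics/tc.png',cv2.resize(a,None,fx=5.5,fy=5.5,interpolation=cv2.INTER_CUBIC))
a=cv2.imread('pics/side0.png')[140:290,250:370];cv2.imwrite('pics/sc.png',cv2.resize(a,None,fx=4,fy=4,interpolation=cv2.INTER_CUBIC))
```

```text
(no output)
```

View pics/tc.png

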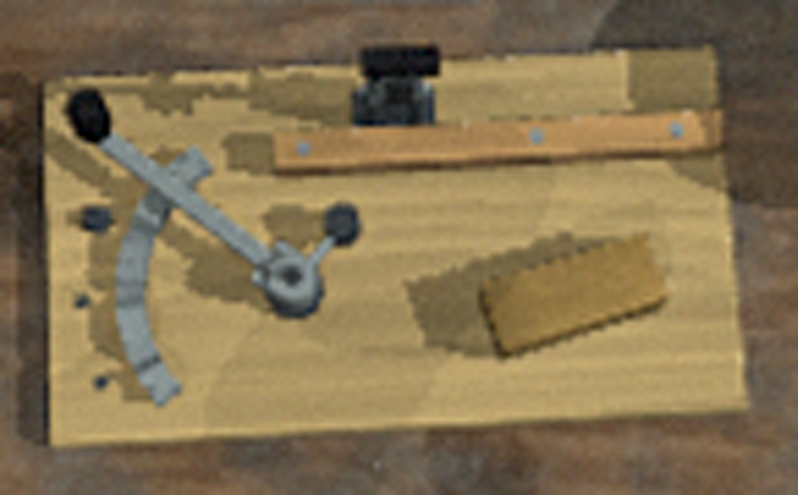

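View pics/sc.png

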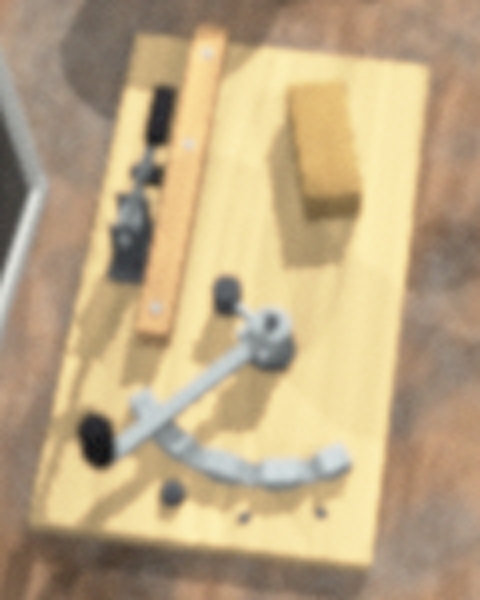

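The board, the lever, the block and the hold-down are all clear. The large dot at crop (96,218) is the stud, so the marked notch is the one away from the robot, at -0.4 rad. Next I'll fit the poses.

```bash
cat > h.py <<'E'
from rig import r
import numpy as np,cv2
from scipy.optimize import least_squares
def proj(n,P,c=None):
    c=c or r.camera_info(n);R=np.array(c['R']);K=np.array([[c['fx'],0,c['cx']],[0,c['fy'],c['cy']],[0,0,1.]])
    return cv2.projectPoints(np.array(P,float).reshape(-1,1,3),cv2.Rodrigues(R)[0],np.array(c['t'],float),K,np.array(c['distortion']))[0][:,0]
def ray(n,uv,z,c=None):
    c=c or r.camera_info(n);R=np.array(c['R']);K=np.array([[c['fx'],0,c['cx']],[0,c['fy'],c['cy']],[0,0,1.]])
    p=cv2.undistortPoints(np.array([[uv]],float),K,np.array(c['distortion']))[0,0]
    d=R.T@[p[0],p[1],1];o=-R.T@np.array(c['t']);return o+d*(z-o[2])/d[2]
def W(j,p):
    p=np.atleast_2d(p);c,s=np.cos(j[2]),np.sin(j[2]);return np.c_[j[0]+c*p[:,0]-s*p[:,1],j[1]+s*p[:,0]+c*p[:,1],p[:,2]]
def J(j,w):
    d=np.array(w[:2])-j[:2];c,s=np.cos(j[2]),np.sin(j[2]);return np.array([c*d[0]+s*d[1],-s*d[0]+c*d[1]])
E
python3 - <<'E'
from h import *
T=lambda u:np.array(u)/5.5+[250,145]
S=lambda u:np.array(u)/4+[250,140]
stud=lambda a,z:[-30-137*np.sin(a),50+137*np.cos(a),z]
pts=[[122,210,18],[122,-235,18],[-122,-235,18],[-122,210,18],stud(-.4,24),stud(0,20),stud(.4,20)]
ut=np.array([T(u) for u in[(42,83),(715,47),(747,408),(50,440),(96,218),(82,301),(101,382)]])
us=np.array([S(u) for u in[(32,525),(138,36),(429,67),(372,563),(173,493),(243,518),(321,513)]])
ct,cs=r.camera_info('top'),r.camera_info('side')
f=lambda j:np.r_[(proj('top',W(j,pts),ct)-ut).ravel(),(proj('side',W(j,pts),cs)-us).ravel()]
s=least_squares(f,[600,-50,0],loss='soft_l1',x_scale=[100,100,.1]);j=s.x;print('jig',j);print(f(j).reshape(-1,2).round(1).tolist())
np.save('jig.npy',j)
for n,F,l in(('top',T,[('pivot',(292,275),60),('knob',(90,108),110),('roller',(342,222),60)]+[('st',u,53) for u in((482,288),(648,235),(664,295),(505,353))]),
 ('side',S,[('knob',(97,440),88),('pivot',(268,322),60)]+[('st',u,53) for u in((288,86),(345,82),(358,203),(305,213))])):
  for k,u,z in l:
    w=ray(n,F(u),z);print(n,k,w.round(),J(j,w).round(1))
E
```

```text
jig [ 5.53637661e+02 -3.72340901e+01  6.73584302e-02]
[[-0.1, -0.7], [-0.2, -0.4], [0.3, 0.1], [-0.2, 1.1], [-0.2, 0.2], [-0.1, 0.1], [-0.2, 0.1], [-1.0, -0.8], [-0.3, -1.0], [0.2, -0.5], [-0.2, 0.7], [0.0, -0.1], [0.6, 0.1], [0.3, 0.2]]
top pivot [521.  10.  60.] [-29.1  49.8]
top knob [612. 134. 110.] [ 70.2 166.6]
top roller [556. -20.  60.] [ 3.4 16.9]
top st [ 516. -108.   53.] [-42.2 -68.5]
top st [ 552. -213.   53.] [ -13.6 -175.2]
top st [ 513. -222.   53.] [ -52.8 -182. ]
top st [ 475. -123.   53.] [-84.3 -80.1]
side knob [616. 141.  88.] [ 74.  173.6]
side pivot [523.  10.  60.] [-26.9  49. ]
side st [ 553. -209.   53.] [ -12.6 -170.9]
side st [ 509. -222.   53.] [ -56.8 -181.1]
side st [ 478. -111.   53.] [-79.9 -68.1]
side st [516. -93.  53.] [-41.1 -53.4]
```

```bash
cat >> h.py <<'E'
from scipy.spatial.transform import Rotation as Ro
jig=np.load('jig.npy')
def go(tcp_jig,z,head_jig):
    "shift in tool axes + yaw to put TCP at jig xy, world z, closing line heading (jig frame)"
    s=r.sense();R=Ro.from_quat(s['ee_rot']).as_matrix();w=W(jig,[*tcp_jig,z])[0]
    h=np.arctan2(R[1,1],R[0,1]);d=head_jig+jig[2]-h;d=(d+np.pi/2)%np.pi-np.pi/2
    print('shift',(R.T@(w-s['tcp_pos'])).round(1),'yaw',round(-d,3),'| now jig',J(jig,s['tcp_pos']).round(1),'z',s['tcp_pos'][2].round(1),'head',round(h-jig[2],3),'F',s['ft_force'].round(1),'t',s['time'],'q',s['joint_pos'].round(2))
E
python3 - <<'E'
from h import *
T=lambda u:np.array(u)/5.5+[250,145]
S=lambda u:np.array(u)/4+[250,140]
ct,cs=r.camera_info('top'),r.camera_info('side')
for u,v in(((400,60),(160,115)),):
  f=lambda p:np.r_[proj('top',p,ct)[0]-T(u),proj('side',p,cs)[0]-S(v)]
  s=least_squares(f,[640,-60,200]);print(s.x,J(jig,s.x),f(s.x))
for a in(1.35,1.5,1.65,1.9):
  p=W(jig,[87-138*np.cos(a),-20,68+138*np.sin(a)]);print(a,(proj('top',p)-[250,145])*5.5,(proj('side',p)-[250,140])*4)
go([73,172.4],170,-.7)
go([73,172.4],85,-.7)
E
```

```text
[612.86104847 -53.83526105 203.6787614 ] [ 57.97170212 -20.54970263] [-0.01525894  0.07769084 -0.06147473 -0.03403387]
1.35 [[399.03657733  63.09615142]] [[161.40867222 116.59414624]]
1.5 [[397.06198604  26.87221649]] [[131.70934067 110.61503438]]
1.65 [[395.00565002  -7.64228282]] [[101.95598156 107.28867991]]
1.9 [[391.56736207 -58.64766821]] [[ 54.52523267 107.83089919]]
shift [-517.6 -214.    68.6] yaw -1.323 | now jig [-299.   591.2] z 238.4 head 1.119 F [ 0.4 -0.7 -0.8] t 0.1 q [ 0.98  0.16  1.6  -0.    1.39 -0.21]
shift [-517.6 -213.9  153.6] yaw -1.323 | now jig [-299.   591.2] z 238.4 head 1.119 F [ 0.4 -0.7 -0.8] t 0.1 q [ 0.98  0.16  1.6  -0.    1.39 -0.21]
```

```bash
python3 -m handwheel '[[[-50,-21,0,0.16,0.6],[-100,-42,0,0.32,0.6],[-150,-63,0,0.48,0.6],[-200,-84,0,0.64,0.6],[-250,-105,0,0.8,0.6],[-300,-126,0,0.96,0.6],[-350,-147,0,1.12,0.6],[-400,-168,0,1.28,0.6],[-450,-189,0,1.44,0.6],[-490,-204,30,1.6,0.6],[-517,-214,68,1.75,0.6],[-517.6,-214,68,1.82,0.6]]]'
python3 -m handwheel '[[[0,0,0,0,0.6],[0,0,0,0,0.6]]]'
python3 - <<'E'
from h import *
go([73,172.4],85,-.7);print(r.sense()['grip_width'])
cv2.imwrite('pics/w1.png',r.grab_frame('wrist'))
E
```

```text
time: 1.6
tcp_pos: [613.6, 138.2, 166.0]
ee_rot: [0.894, 0.449, -0.004, -0.002]
ft_force: [-0.2, 0.9, -0.1]
grip_width: 51.7
grasp_force: 0.0
time: 1.85
tcp_pos: [615.4, 140.6, 171.9]
ee_rot: [0.892, 0.452, 0.0, 0.0]
ft_force: [0.4, -0.1, -0.6]
grip_width: 51.1
grasp_force: 0.0
shift [-1.1  0.1 86.9] yaw 0.0 | now jig [ 73.6 173.3] z 171.9 head -0.7 F [ 0.4 -0.1 -0.6] t 1.85 q [0.03 0.36 1.5  0.   1.29 0.67]
51.10108358319907
```

View pics/w1.png

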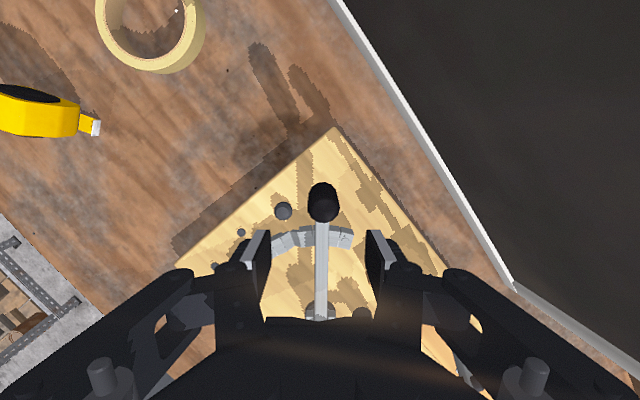

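The knob at (322,202) sits midway between the fingers at about 258 and 378. The stud is to its left at (283,211).

```bash
python3 -c "
from h import *
a=-.7;print(proj('wrist',W(jig,[-30-160*np.sin(a),50+160*np.cos(a),88]))) "
python3 -m handwheel '[[[0,0,30,0,0.6],[0,0,60,0,0.6],[0,0,85,0,0.6],[0,0,87,0,0.6]]]'
python3 -m handwheel '[[[0,-10,0,0,0.6],[-1,-18,0,-0.07,0.6],[-1.5,-25,0,-0.12,0.6],[-3,-32,0,-0.17,0.6],[-4,-40,0,-0.22,0.6],[-5,-46,0,-0.26,0.6],[-6,-50,0,-0.3,0.6],[-7,-53,0,-0.3,0.6],[-7,-53,0,-0.3,0.6]]]'
python3 - <<'E'
from h import *
go([32.3,197.4],85,-.4)
a=cv2.resize(r.grab_frame('side')[180:290,230:390],None,fx=5,fy=5,interpolation=cv2.INTER_CUBIC)
cv2.imwrite('pics/s2.png',a)
E
```

```text
[[318.37779935 204.71572599]]
time: 2.4
tcp_pos: [613.6, 140.6, 82.7]
ee_rot: [0.892, 0.452, -0.002, -0.001]
ft_force: [-0.4, -0.2, -0.1]
grip_width: 51.1
grasp_force: 0.0
time: 3.52
tcp_pos: [568.1, 166.3, 84.3]
ee_rot: [0.815, 0.58, -0.0, -0.0]
ft_force: [1.0, 0.4, -0.4]
grip_width: 51.1
grasp_force: 0.0
shift [-2.7  5.7 -0.7] yaw -0.001 | now jig [ 28.1 202.1] z 84.3 head -0.401 F [ 1.   0.4 -0.4] t 3.525 q [0.08 0.37 1.67 0.   1.1  0.41]
```

View pics/s2.png

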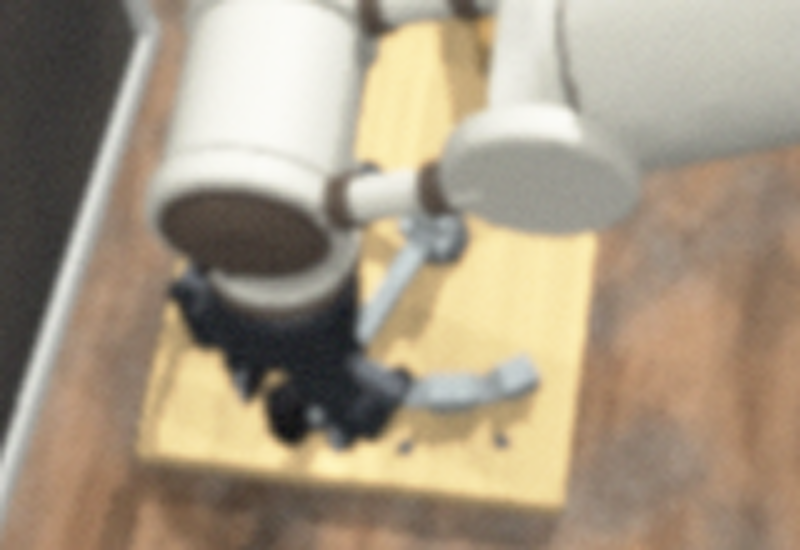

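The gripper hides the knob in this view, but the lever has swung round. I'll nudge it a little further, rise and check with the wrist camera.

```bash
python3 -m handwheel '[[[0,-3,0,0,0.6],[0,-5,0,0,0.6],[0,-5,0,0,0.6]]]'
python3 -m handwheel '[[[0,2,-5,0,0.6],[0,5,-45,0,0.6],[0,5,-87,0,0.6],[0,5,-87,0,0.6],[0,5,-87,0,0.6]]]'
python3 - <<'E'
from h import *
go([32.3,197.4],85,-.4)
c=r.camera_info('wrist')
cv2.imwrite('pics/w3.png',r.grab_frame('wrist')[150:350,180:480])
o=np.array([180,150])
for a in(-.45,-.4,-.35):print(a,(proj('wrist',W(jig,[-30-160*np.sin(a),50+160*np.cos(a),99]),c)-o).round(1))
P=lambda a,R,z:[-30-R*np.sin(a),50+R*np.cos(a),z]
print('stud',proj('wrist',W(jig,P(-.4,137,30)),c)-o,'piv',proj('wrist',W(jig,[-30,50,60]),c)-o)
I=cv2.imread('pics/w3.png');cv2.imwrite('pics/w3.png',cv2.resize(I,None,fx=2.6,fy=2.6))
E
```

```text
time: 3.95
tcp_pos: [563.9, 167.5, 84.3]
ee_rot: [0.815, 0.58, 0.0, 0.0]
ft_force: [2.0, 0.2, -0.6]
grip_width: 51.0
grasp_force: 1.0
time: 4.58
tcp_pos: [568.0, 166.1, 170.9]
ee_rot: [0.815, 0.58, -0.0, -0.0]
ft_force: [-0.1, 0.5, -1.7]
grip_width: 51.3
grasp_force: 0.0
shift [-2.4  5.8 85.9] yaw -0.001 | now jig [ 28.  201.9] z 170.9 head -0.401 F [-0.1  0.5 -1.7] t 4.575 q [0.08 0.26 1.62 0.   1.26 0.41]
-0.45 [[155.7  61.2]]
-0.4 [[145.4  61. ]]
-0.35 [[135.1  61.3]]
stud [[143.64475929  60.72206164]] piv [[143.67328457 190.23618733]]
```

View pics/w3.png

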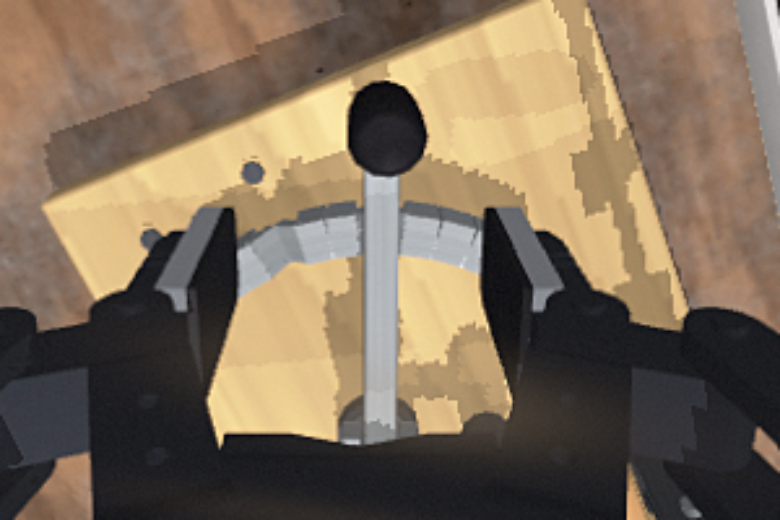

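The knob is at crop (387,130) and the arm runs straight down at u≈381, covering the stud. Both match the prediction for -0.4 rad, so the lever is seated. The next move takes the tool over the block, detouring round the upright hold-down.

Run:
```python
from h import *
go([-90,80],170,-.1)
go([-41,-147],170,.27)
```

```text
shift [-158.1  -60.5    0.3] yaw -0.301 | now jig [ 27.5 201.8] z 170.0 head -0.401 F [-0.9 -0.6 -0.9] t 4.625 q [0.08 0.26 1.62 0.   1.26 0.41]
shift [-3.479e+02  7.330e+01  2.000e-01] yaw -0.671 | now jig [ 27.5 201.8] z 170.0 head -0.401 F [-0.9 -0.6 -0.9] t 4.625 q [0.08 0.26 1.62 0.   1.26 0.41]
```

```bash
python3 -m handwheel '[[[-50,-19,0,-0.1,1],[-104,-40,0,-0.2,1],[-158,-60,0,-0.3,1],[-210,-30,0,-0.4,1],[-260,5,0,-0.5,1],[-310,40,0,-0.6,1],[-348,73,0,-0.67,1],[-348,73,0,-0.67,1],[-348,73,0,-0.67,1]]]'
python3 - <<'E'
from h import *
go([-41,-147],38,.27)
c=r.camera_info('wrist');I=r.grab_frame('wrist');cv2.imwrite('pics/w4.png',I)
m=cv2.imread('pics/w4.png')
for z,p in((53,[-48,-123]),):
  t=.27
  Cn=[[p[0]+np.cos(t)*x-np.sin(t)*y,p[1]+np.sin(t)*x+np.cos(t)*y,z] for x in(-22.5,22.5) for y in(-55,55)]
  print(proj('wrist',W(jig,Cn),c).round(0).tolist())
E
```

```text
time: 5.75
tcp_pos: [522.3, -185.7, 169.8]
ee_rot: [0.579, 0.815, 0.0, -0.002]
ft_force: [0.2, 0.2, -0.3]
grip_width: 85.2
grasp_force: 0.0
shift [ -1.4   0.2 131.8] yaw -0.002 | now jig [ -41.3 -146.1] z 169.8 head 0.268 F [ 0.2  0.2 -0.3] t 5.75 q [-0.56  0.17  1.72  0.    1.25 -0.9 ]
[[294.0, 225.0], [291.0, 105.0], [341.0, 224.0], [343.0, 105.0]]
```

View pics/w4.png

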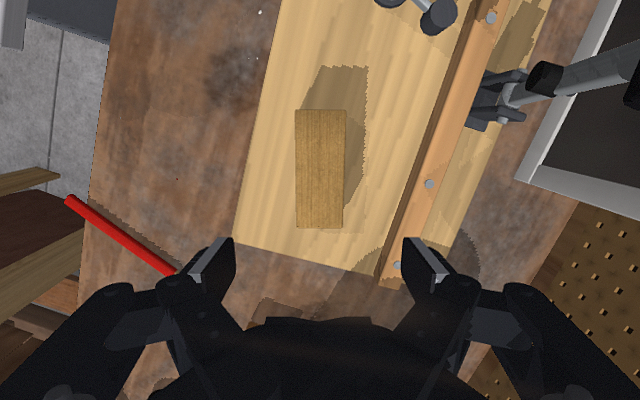

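The block's top corners are at (295,110), (346,110), (343,228) and (297,228), within about 5 px of the prediction. So the pose is right to about 3 mm, and I'll grip it.

```bash
python3 -m handwheel '[[[-1,3,50,0,1],[-1,3,100,0,1],[-1,3,125,0,1],[-1,3,130,0,1],[-1,3,130,0,1],[-1,3,130,0,0.4],[-1,3,130,0,0.4],[-1,3,130,0,0.4],[-1,3,130,0,0.4],[-1,3,130,0,0.4]]]' 30
python3 - <<'E'
from h import *
go([-5,-105],41,0)
E
```

```text
time: 7.05
tcp_pos: [527.1, -187.1, 42.5]
ee_rot: [0.579, 0.815, -0.0, 0.001]
ft_force: [-1.8, 0.6, 6.8]
grip_width: 44.5
grasp_force: 31.8
shift [32.9 41.7  1.5] yaw 0.269 | now jig [ -36.5 -147.8] z 42.5 head 0.269 F [-1.8  0.6  6.8] t 7.05 q [-0.56  0.36  1.78 -0.    1.   -0.89]
```

```bash
python3 -m handwheel '[[[0,0,-4,0,0.4],[8,10,-4,0.07,0.4],[16,20,-4,0.14,0.4],[24,31,-4,0.2,0.4],[33,42,-4,0.27,0.4],[33,42,-4,0.27,0.4],[33,42,-1,0.27,0.4],[33,42,-1,0.27,0.4]]]'
python3 - <<'E'
from h import *
go([-5,-105],41,0)
E
python3 -m handwheel '[[[0,0,0,0,0.62],[0,0,0,0,0.62],[0,0,0,0,0.62],[0,0,-30,0,0.62],[0,0,-80,0,0.62],[0,0,-110,0,0.62],[0,0,-110,0,0.62],[0,0,-110,0,0.62]]]'
python3 - <<'E'
from h import *
go([-45,-60],150,np.pi/2)
c=r.camera_info('wrist');I=r.grab_frame('wrist');cv2.imwrite('pics/w5.png',I)
p=[-5,-80]
print([proj('wrist',W(jig,[p[0]+x,p[1]+y,53]),c).round(0).tolist() for x in(-22.5,22.5) for y in(-55,55)])
E
```

```text
time: 8.05
tcp_pos: [555.1, -142.1, 42.5]
ee_rot: [0.683, 0.73, 0.0, 0.0]
ft_force: [-1.2, 0.4, 1.9]
grip_width: 44.6
grasp_force: 31.3
shift [-0.3  0.6  1.5] yaw -0.001 | now jig [  -5.6 -104.7] z 42.5 head -0.001 F [-1.2  0.4  1.9] t 8.05 q [-0.46  0.39  1.74  0.    1.01 -0.53]
time: 9.05
tcp_pos: [554.5, -141.3, 151.0]
ee_rot: [0.683, 0.73, -0.0, -0.001]
ft_force: [-0.5, -0.4, -0.5]
grip_width: 53.1
grasp_force: 0.0
shift [ 43.8 -38.9   1.1] yaw 1.569 | now jig [  -6.1 -103.9] z 151.0 head -0.001 F [-0.5 -0.4 -0.5] t 9.05 q [-0.46  0.23  1.69 -0.    1.22 -0.53]
[[[294.0, 232.0]], [[291.0, 104.0]], [[344.0, 232.0]], [[347.0, 103.0]]]
```

View pics/w5.png

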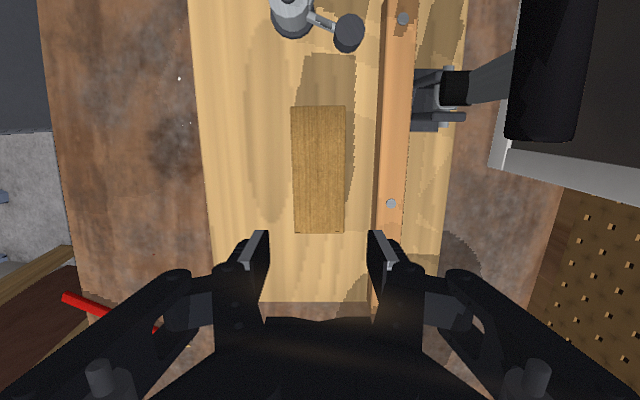

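The block sits as planned: corners at (292,106), (345,106) and (345,233), square to the fence with a gap of about 27 mm. I'll shut the fingers, quarter-turn them so that the camera faces the robot, and push from the near side.

```bash
python3 -m handwheel '[[[5,-20,0,-0.17,0],[15,-40,0,-0.34,0],[23,-54,0,-0.51,0],[23,-54,0,-0.68,0],[23,-54,0,-0.85,0],[23,-54,0,-1.02,0],[23,-54,0,-1.19,0],[23,-54,0,-1.36,0],[23,-54,30,-1.5,0],[23,-54,70,-1.57,0],[23,-54,105,-1.57,0],[23,-54,113,-1.57,0]]]'
python3 -m handwheel '[[[0,0,0,0,0],[0,0,0,0,0]]]'
python3 - <<'E'
from h import *
go([-10.5,-80],38,np.pi/2)
E
```

```text
time: 10.6
tcp_pos: [496.7, -120.7, 35.5]
ee_rot: [-0.033, 0.999, 0.002, -0.004]
ft_force: [-0.2, -0.1, -0.2]
grip_width: 0.0
grasp_force: 0.0
time: 10.85
tcp_pos: [500.9, -122.8, 40.7]
ee_rot: [-0.033, 0.999, -0.001, 0.001]
ft_force: [0.4, -0.3, -0.3]
grip_width: -0.1
grasp_force: 0.0
shift [-47.8   1.9   2.8] yaw -0.002 | now jig [-58.3 -81.8] z 40.7 head 1.569 F [ 0.4 -0.3 -0.3] t 10.85 q [-0.47  0.26  1.91 -0.    0.97 -2.11]
```

```bash
python3 -m handwheel '[[[-10,1,2,0,0],[-18,1,2,0,0],[-24,1,2,0,0],[-29,1,2,0,0],[-33,1,2,0,0],[-37,1,2,0,0],[-40,1,2,0,0],[-42,1,2,0,0],[-44,1,2,0,0],[-45,1,2,0,0],[-45,1,2,0,0]]]'
python3 -m handwheel '[[[-1,0,0,0,0],[-2,0,0,0,0],[-2,0,0,0,0]]]'
python3 - <<'E'
from h import *
go([-10.5,-80],38,np.pi/2)
E
```

```text
time: 12.22
tcp_pos: [544.8, -118.3, 37.3]
ee_rot: [-0.033, 0.999, -0.0, 0.0]
ft_force: [0.0, 0.3, -0.7]
grip_width: 0.2
grasp_force: 0.1
time: 12.6
tcp_pos: [546.8, -118.2, 37.3]
ee_rot: [-0.033, 0.999, -0.0, 0.0]
ft_force: [0.4, -0.0, -0.3]
grip_width: -0.2
grasp_force: 0.2
shift [-1.7  0.3 -0.7] yaw -0.002 | now jig [-12.2 -80.3] z 37.3 head 1.569 F [ 0.4 -0.  -0.3] t 12.6 q [-0.43  0.37  1.78  0.    0.99 -2.06]
```

```bash
python3 -m handwheel '[[[-1,0,0,0,0],[-2,0,0,0,0],[-2,0,0,0,0]]]'
python3 -m handwheel '[[[-1,0,0,0,0],[-2,0,0,0,0],[-2,0,0,0,0]]]'
python3 -m handwheel '[[[-1,0,0,0,0],[-2,0,0,0,0],[-2,0,0,0,0]]]'
```

```text
time: 12.98
tcp_pos: [548.9, -118.0, 37.3]
ee_rot: [-0.033, 0.999, -0.0, 0.0]
ft_force: [0.6, 0.2, -0.3]
grip_width: -0.0
grasp_force: 0.2
time: 13.35
tcp_pos: [550.2, -118.0, 37.3]
ee_rot: [-0.033, 0.999, 0.0, -0.001]
ft_force: [-4.8, -0.2, 2.9]
grip_width: 0.2
grasp_force: 2.4
time: 13.72
tcp_pos: [550.2, -117.9, 37.3]
ee_rot: [-0.033, 0.999, 0.0, -0.003]
ft_force: [-13.4, -0.0, 11.0]
grip_width: 0.0
grasp_force: 6.8
```

The contact shows the block is flush with the fence. I'll back off, go round to its right end and push along.

```bash
python3 -m handwheel '[[[10,0,0,0,0],[40,0,0,0,0],[40,-45,0,0,0],[40,-92,0,0,0],[0,-92,0,0,0],[-26,-92,0,0,0],[-26,-92,0,0,0],[-26,-80,0,0,0],[-26,-70,0,0,0],[-26,-64,0,0,0],[-26,-58,0,0,0],[-26,-58,0,0,0]]]'
python3 - <<'E'
from h import *
go([18,-106],38,np.pi/2)
E
```

```text
time: 15.22
tcp_pos: [582.3, -173.4, 37.4]
ee_rot: [-0.033, 0.999, 0.0, 0.0]
ft_force: [-0.5, 0.6, 0.7]
grip_width: -0.5
grasp_force: 0.0
shift [ 1.5 31.8 -0.6] yaw -0.002 | now jig [  19.5 -137.8] z 37.4 head 1.569 F [-0.5  0.6  0.7] t 15.225 q [-0.49  0.47  1.64  0.    1.03 -2.12]
```

```bash
python3 -m handwheel '[[[0,4,0,0,0],[0,8,0,0,0],[0,12,0,0,0],[0,16,0,0,0],[0,19,0,0,0],[0,22,0,0,0],[0,24,0,0,0],[0,25,0,0,0],[0,25,0,0,0]]]'
python3 - <<'E'
from h import *
go([18,-106],38,np.pi/2)
I=r.grab_frame('side');cv2.imwrite('pics/s6.png',cv2.resize(I[140:290,240:390],None,fx=4,fy=4,interpolation=cv2.INTER_CUBIC))
E
```

```text
time: 16.35
tcp_pos: [580.8, -148.9, 37.3]
ee_rot: [-0.033, 0.999, 0.0, 0.0]
ft_force: [0.4, -2.2, 1.0]
grip_width: 0.2
grasp_force: 0.6
shift [ 1.6  7.2 -0.7] yaw -0.002 | now jig [  19.6 -113.2] z 37.3 head 1.569 F [ 0.4 -2.2  1. ] t 16.35 q [-0.45  0.45  1.66  0.    1.02 -2.09]
```

View pics/s6.png

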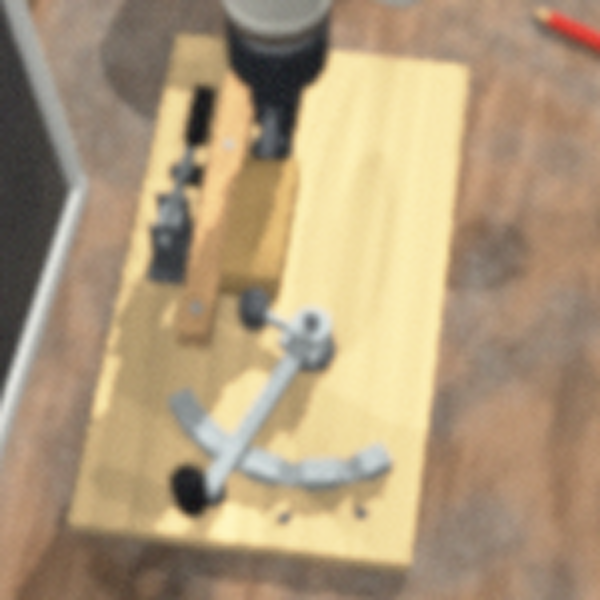

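The block is flat on the fence with its left end, at (245,285), just short of the roller. The lever is still over the stud. I'll creep in until the force rises.

```bash
python3 -m handwheel '[[[0,1,0,0,0],[0,2,0,0,0],[0,2,0,0,0]]]' | grep -E "tcp|ft"
python3 -m handwheel '[[[0,1,0,0,0],[0,2,0,0,0],[0,2,0,0,0]]]'| grep -E "tcp|ft"
```

```text
tcp_pos: [580.5, -146.9, 37.2]
ft_force: [0.1, -1.4, 1.0]
tcp_pos: [580.4, -144.8, 37.2]
ft_force: [0.1, -0.7, 0.7]
```

```bash
python3 -m handwheel '[[[0,0.7,0,0,0],[0,1,0,0,0],[0,1,0,0,0]]]'| grep -E "tcp|ft"
```

```text
tcp_pos: [580.4, -143.9, 37.2]
ft_force: [0.4, -1.4, 1.1]
```

```bash
python3 -m handwheel '[[[0,0.7,0,0,0],[0,1,0,0,0],[0,1,0,0,0]]]'| grep -E "tcp|ft"
```

```text
tcp_pos: [580.3, -142.9, 37.3]
ft_force: [0.6, -0.3, 0.5]
```

```bash
python3 -m handwheel '[[[0,0.7,0,0,0],[0,1,0,0,0],[0,1,0,0,0]]]'| grep -E "tcp|ft"
```

```text
tcp_pos: [580.3, -141.9, 37.3]
ft_force: [-0.2, -1.0, -0.2]
```

```bash
python3 -m handwheel '[[[0,0.7,0,0,0],[0,1,0,0,0],[0,1,0,0,0]]]'| grep -E "tcp|ft"
```

```text
tcp_pos: [580.4, -141.7, 37.5]
ft_force: [-0.4, -5.2, 0.2]
```

The force reached 5 N at the expected place, so the block touches the roller. I'll back off and press the near face once more to be sure it is square.

```bash
python3 -m handwheel '[[[0,-8,0,0,0],[0,-22,0,0,0],[35,-22,0,0,0],[70,-10,0,0,0],[70,30,0,0,0],[70,60,0,0,0],[55,60,0,0,0],[42,60,0,0,0],[36,60,0,0,0],[32,60,0,0,0],[30,60,0,0,0],[30,60,0,0,0]]]' | grep -E "tcp|ft"
python3 - <<'E'
from h import *
go([-9,-46],38,np.pi/2)
E
```

```text
tcp_pos: [546.2, -83.2, 37.2]
ft_force: [-0.6, 0.6, -0.3]
shift [-1.5 -0.6 -0.8] yaw -0.002 | now jig [-10.5 -45.4] z 37.2 head 1.568 F [-0.6  0.6 -0.3] t 20.15 q [-0.37  0.35  1.8  -0.    0.99 -2.01]
```

```bash
python3 -m handwheel '[[[-1,0,0,0,0],[-2,0,0,0,0],[-2,0,0,0,0]]]' | grep -E "tcp|ft"
python3 -m handwheel '[[[-1,0,0,0,0],[-1.5,0,0,0,0],[-1.5,0,0,0,0]]]' | grep -E "tcp|ft"
python3 - <<'E'
from h import *
go([-60,-45],38,np.pi/2)
E
```

```text
tcp_pos: [547.9, -83.0, 37.2]
ft_force: [-2.9, -1.4, 2.2]
tcp_pos: [547.9, -82.9, 37.0]
ft_force: [-10.1, -2.4, 6.9]
shift [51.2  0.1 -0.7] yaw -0.002 | now jig [ -8.8 -45.2] z 37.0 head 1.569 F [-10.1  -2.4   6.9] t 20.9 q [-0.37  0.36  1.79 -0.    0.99 -2.  ]
```

The contact is at the same x as before, so the block is flush. Next I'll check the screen clearance and work out the hold-down approach.

```bash
python3 -m handwheel '[[[20,0,0,0,0],[55,0,0,0,0],[55,0,-60,0,0],[55,0,-120,0,0],[55,0,-180,0,0],[55,0,-215,0,0],[55,0,-215,0,0],[55,0,-215,0,0]]]' | grep -E "tcp|ft"
python3 - <<'E'
from h import *
print('screen foot',ray('top',(340,143),0),ray('top',(190,140),0))
go([85,-20],252,np.pi/2);go([85,-20],200,np.pi/2);go([25,-20],184,np.pi/2)
# block check in side picture: black handle & block predicted
f=cv2.imread('pics/side0.png');I=r.grab_frame('side');cv2.imwrite('pics/s7.png',I)
E
```

```text
tcp_pos: [494.6, -86.2, 251.1]
ft_force: [-0.3, -0.5, -0.0]
screen foot [ 735.34424619 -119.64054274    0.        ] [739.26169006 438.05527746   0.        ]
shift [-147.2   25.2   -1. ] yaw -0.002 | now jig [-62.2 -44.9] z 251.1 head 1.569 F [-0.3 -0.5 -0. ] t 21.9 q [-0.41 -0.04  1.78  0.    1.4  -2.05]
shift [-147.2   25.1   51. ] yaw -0.002 | now jig [-62.2 -44.9] z 251.1 head 1.569 F [-0.3 -0.5 -0. ] t 21.9 q [-0.41 -0.04  1.78  0.    1.4  -2.05]
shift [-87.2  25.   67.1] yaw -0.002 | now jig [-62.2 -44.9] z 251.1 head 1.569 F [-0.3 -0.5 -0. ] t 21.9 q [-0.41 -0.04  1.78  0.    1.4  -2.05]
```

```bash
python3 -m handwheel '[[[-40,10,0,0,0],[-80,20,0,0,0],[-120,25,0,0,0],[-147,25,0,0,0],[-147,25,0,0,0],[-147,25,25,0,0],[-147,25,50,0,0],[-147,25,50,0,0]]]' | grep -E "tcp|ft"
python3 -m handwheel '[[[7,0,0,0,0],[14,0,1,0,0],[20,0,3,0,0],[26,0,5,0,0],[32,0,8,0,0],[38,0,11,0,0],[44,0,13,0,0],[50,0,15,0,0],[56,0,17,0,0],[60,0,18,0,0],[60,0,18,0,0]]]' | grep -E "tcp|ft"
```

```text
tcp_pos: [637.2, -51.5, 198.7]
ft_force: [0.1, -0.2, -0.2]
tcp_pos: [580.0, -55.8, 184.3]
ft_force: [0.1, -1.2, 0.6]
```

```bash
python3 -m handwheel '[[[0,0,-40,0,0],[0,0,-90,0,0],[50,0,-110,0,0],[100,0,-110,0,0],[150,0,-110,0,0],[150,0,-110,0,0],[150,0,-110,0,0],[150,0,-110,0,0],[150,0,-110,0,0],[150,0,-110,0,0],[150,0,-110,0,0],[150,0,-110,0,0]]]' | grep -E "time|tcp|ft"
python3 -m handwheel '[[[0,0,0,0,0],[0,0,0,0,0],[0,0,0,0,0],[0,0,0,0,0],[0,0,0,0,0],[0,0,0,0,0],[0,0,0,0,0],[0,0,0,0,0],[0,0,0,0,0],[0,0,0,0,0]]]' | grep -E "time|tcp|ft"
python3 - <<'E'
from h import *
S=r.grab_frame('side');cv2.imwrite('pics/s8.png',S);cv2.imwrite('pics/t8.png',r.grab_frame('top'))
g=cv2.cvtColor(S,cv2.COLOR_BGR2GRAY)
def bar(a):return W(jig,[[87-138*np.cos(a),-20+y,68+138*np.sin(a)] for y in(-15,0,15)])
for n in('side','top'):
  g=cv2.cvtColor(cv2.imread(f'pics/{n[0]}8.png'),cv2.COLOR_BGR2GRAY)
  for a in(0,.06,.12,.3,.6,.9,1.35):
    q=proj(n,bar(a)).round().astype(int);print(n,a,q[1],[int(g[v,u]) for u,v in q])
a=-.4
for n in('side','top'):
  g=cv2.cvtColor(cv2.imread(f'pics/{n[0]}8.png'),cv2.COLOR_BGR2GRAY)
  for a in(-.7,-.5,-.45,-.4,-.35,-.3):
    q=proj(n,W(jig,[-30-160*np.sin(a),50+160*np.cos(a),90]))[0].round().astype(int);print(n,'knob',a,q,g[q[1],q[0]])
E
```

```text
time: 25.82
tcp_pos: [430.5, -65.6, 294.2]
ft_force: [-0.2, 0.1, 0.3]
time: 27.08
tcp_pos: [430.5, -65.6, 294.3]
ft_force: [-0.4, 0.7, 0.2]
side 0 [328 200] [41, 39, 44]
side 0.06 [328 199] [64, 40, 42]
side 0.12 [328 197] [115, 38, 40]
side 0.3 [326 192] [223, 206, 96]
side 0.6 [320 184] [223, 222, 224]
side 0.9 [310 177] [228, 226, 212]
side 1.35 [290 169] [214, 213, 213]
top 0 [324 200] [98, 132, 106]
top 0.06 [324 199] [98, 92, 131]
top 0.12 [324 198] [96, 89, 131]
top 0.3 [324 195] [117, 106, 96]
top 0.6 [324 187] [151, 147, 135]
top 0.9 [323 176] [176, 174, 171]
top 1.35 [323 156] [149, 160, 178]
side knob -0.7 [275 249] 207
side knob -0.5 [283 256] 192
side knob -0.45 [285 258] 53
side knob -0.4 [288 259] 43
side knob -0.35 [290 261] 54
side knob -0.3 [293 262] 167
top knob -0.7 [265 166] 137
top knob -0.5 [260 173] 158
top knob -0.45 [259 175] 5
top knob -0.4 [258 178] 20
top knob -0.35 [258 180] 16
top knob -0.3 [257 182] 19
```

```bash
python3 -c "
from rig import r
print(r.sign_off())"
```

```text
the job is handed in; nothing more can be done
None
```

I handed the job in at about 27 s of the 72 s limit. My last checks showed the lever in the stud's notch and the hold-down lying on the block. I last confirmed the block by contact force, flush to the fence and touching the roller, before tipping the hold-down. I saw no sign of other things being moved, but did not check them at the end, and no verdict came back.

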